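Index the packing turntable and close the layer of cartons

TASK

Turn the packing turntable clockwise (seen from above) by its blue dowels, taking a fresh hold as needed, until its red mark points at the yellow index. Then gently set the loose carton of screws flat in the empty place of the layer and press it up snug against both neighbouring cartons, so that the interlocking ring of four is closed with the mark still on the index. Leave the jar and the wood offcut that stand near the carton where they are.

Things in the scene. Friction and masses are not known exactly. Their poses are not given: they have to be found in the camera images.
- turntable (a joint): angle of the turntable (rad): 0 when the red mark points at the yellow index, growing counter-clockwise seen from above; end stops at -0.35 and 4.2, starts between 1.9 and 2.8, so turn it clockwise (down to 0). It turns stiffly (about 0.7 N m, 6 N at a dowel) and stays where left; a strong push off its centre turns it.
- axis (a point): centre of the turntable, on its 160 mm square slab, 54 mm above the bench; axes turn with the table. Disc 290 mm across, top 42 mm above the bench. Three cartons 104 x 52 x 48 mm (tops at 102 mm) are taped down in a pinwheel round a 52 mm square hole in the middle: lengths along x at (-26,-52) mm, along y at (52,-26), along x at (26,52); the fourth place is empty.
- dowel0 (a point): blue upright round dowel handle, 24 mm thick, from 42 to 112 mm above the bench, 125 mm from the turntable's axis in its +x direction; point 85 mm above the bench on the dowel's axis. Fixed to the disc.
- dowel1 (a point): the same, in the turntable's +y direction
- dowel2 (a point): the same, in the turntable's -x direction
- dowel3 (a point): the same, in the turntable's -y direction
- mark (a point): outer end of the red mark, a 30 x 14 mm stripe on the rim of the disc, top of the disc, 140 mm from the axis
- index (a point): tip of the fixed yellow index block with a black line, just outside the disc, 151 mm from the axis, 42 mm above the bench
- arch (a point): middle of the underside (200 mm above the bench) of a fixed aluminium light bar, 34 mm wide, 22 mm high, 450 mm long along its y, that spans the turntable's far half 70 mm beyond its axis (along this x) on posts 210 mm to either side. Work on the near side of it. Its axes are the fixed base's: the turntable's axes match them when the mark is at the index.
- gap (a point): where the loose carton's centre belongs: 78 mm above the bench, underside on the slab, axes of the turntable, 104 mm length along y. Its +x face then touches a carton end at y above 0, its -y end another carton's side; at y below 0 the +x side faces the empty 52 mm hole, with room for a finger. With the mark at the index this place is on the robot's side.
- carton_mid (a point): centre (half-way up) of the loose closed cardboard carton of screws, 104 x 52 x 48 mm (x, y, z), about 0.35 kg, lying on the bench to the right of the turntable as the robot sees it (-y side), orange label on one side; tape band along the length
- jar_mid (a point): centre of a screw jar with red lid, 60 mm across, 85 mm high, standing near the carton: leave it alone
- offcut_mid (a point): centre of an upright light wooden offcut, 60 x 45 x 80 mm, standing near the carton: leave it alone
Mind the look-alikes: they are no part of the job. What is shaped like the part that bears carton_mid but black or purple is not meant.

How it is judged (in metres and radians):
On the way:
1. the red mark is turned to the index (within 0.06 rad) while the carton is still off the turntable (value of joint turntable between -0.06 and 0.06 rad and horizontal distance between carton_mid and axis above 0.17 m), for 0.2 s.
At the end, for the whole second after the job is handed in: The red mark is within 0.06 rad of the index and the turntable is still; the carton lies flat in the empty place, long side across as described (within 0.05 rad), within 2.5 mm of touching each neighbour, resting on the slab, released and at rest (value of joint turntable between -0.06 and 0.06 rad and velocity of joint turntable between -0.02 and 0.02 rad/s and x of carton_mid in the frame of gap between -0.0025 and 0.0025 m and y of carton_mid in the frame of gap between -0.0025 and 0.0025 m and z of carton_mid in the frame of gap between -0.003 and 0.003 m and angle between the x axis of carton_mid and the y axis of gap, either way round below 0.05 rad and angle between carton_mid's own z axis and vertical below 0.05 rad and linear speed of carton below 0.01 m/s).
It fails at once if the jar or the offcut is displaced by more than 20 mm (distance of any of jar_mid, offcut_mid from where it was at the start of the episode above 0.02 m).
It fails at once if the carton is set or pressed roughly: more than 40 N between it and the turntable (contact force between carton and turntable above 40 N).
It also fails if it takes over 72 s, if anything falls off the work surface, if the arm or the gripper's body presses on something with over 40 N, if the wrist force passes 120 N, or if a joint passes its speed limit or range.

ROBOT

A 6-joint arm with a two-finger parallel gripper is mounted at the origin on the work surface. World frame = base frame: x ahead of the robot, y to its left, z up, the work surface at z = 0. Lengths are in m, angles in degrees, forces in N, time in s.
With the tool pointing down it reaches from about 0.35 to 0.875 m from the base axis. Payload 4.2 kg.
Tool frame: the origin (TCP) lies on the centre line of the jaws, within the pads' length; the fingertips stand tip_reach ahead of it and the grasp point (between the pads) is the TCP (tip_reach is the distance from the TCP to the fingertips, in m); z points along the fingers, y is the line along which they close (so a half turn about z gives the same grasp; the last joint's range is limited). The gripper opens to 87 mm and grips with 3 to 60 N. Pads are 19 mm wide; open, the fingers measure 117 mm over their backs; the gripper's body (75 mm by 190 mm) begins 51 mm behind the grasp point.
Start: joints at [-58.637, 22.042, 0.453, 0, -68.411, -14.817], TCP at [0.178, -0.599, 0.242] pointing down, gripper open.
Joint ranges: [-179.83, 179.83], [-69.29, 118.12], [-61.27, 80.66], [-181.25, 117.63], [-171.15, -9.14], [-177.46, 177.46]. Speed limits (degrees/s): [159.86, 159.86, 180, 180, 180, 180].

INTERFACE

Orientations are given as a 3x3 rotation matrix whose columns are the frame's x, y, z axes.
In Python, from station import sense, capture, finish_job, tip_reach gives the robot as it stands.
- The arm moves only by the tool arm_command, never from a script. Its argument "deltas" is a list of rows, each a list of 7 numbers: the turn, a rotation vector about the tool's x, y, z in rad, then the shift along the tool's x, y, z in cm, then the closure, from -1 (fully open) to 1 (shut), so that 0 is half open. In form: [[rx, ry, rz, dx, dy, dz, hand], ...]. A call has 1 to 8 rows; each row is the pose to reach, as a shift and turn from the pose commanded when the call began, along the tool's axes at that moment; what a row does not reach only later rows make up. A row lasts 1/12 s, in which the tool goes at most 41.7 mm and 7.16 degrees, less where a joint would pass 70% of its speed; a pose out of reach is approached as far as the arm can. A call with a gripper value outside its range is refused whole. The fingers move at their own pace and stop on an object; the grip force is fixed at half the most. Time passes only in rows, so rows that repeat a pose let the fingers close. It gives the time, the measured TCP pose, the force, the opening and the grip force at its end, in the units of the state.
- sense(): the state, without advancing time (a new reading comes with each control period).
- capture(name): name is "side" or "top"; returns a dict with "pixels" (400x640x3 uint8, blue, green, red), "fovy" (degrees; the focal length in pixels is half the picture's height over the tangent of half this angle, whatever the lens; pixels are square), "cx", "cy" (the principal point, pixels), "rvec" (rotation vector, rad) and "tvec" (3), from world to camera coordinates, as OpenCV has them. Camera axes: x right, y down, z forward; pixel columns grow to the right and rows downward; lengths in m; the calibration is good to about 2 mm. A picture is of the moment at which its call begins. There is no depth.
- finish_job(): hands the job in; it is judged then, once.
The state is a dict: "time_s": time; "joints": joint angles; "joint_velocities": joint speeds; "effort": joint torques, N m; "tcp_pos": TCP position; "ee_rot": TCP orientation; "wrist_force": force on the tool from outside, world axes, zero at the start; "moment": the same for the moment, N m; "gripper_width": opening from 0.0 (shut) to 1.0 (fully open); "gripper_force": force on a finger pad.
Only numpy, scipy, OpenCV 4.12 (cv2) and the standard library are available. Lean on these libraries where they do the work, as an engineer would, in place of code of your own. Each camera call takes 0.05 s, during which the arm holds its last target. There are 200 camera calls.

## Working session

There is one attempt and no reset: what is moved stays moved. The work goes in short steps, Python scripts to look and compute and a tool call to move; the robot and the scene stay as the last step left them, time stands still between calls to the robot, and variables do not carry over. Pictures are saved under pics/ and viewed, at most 10 in all, crops included, and the job is handed in when it is done.

Besides the shell and the picture viewer there is one more tool, called after ">>>" by a JSON object that holds its "op" and its "data", one argument or row to a line. arm_command: Moves the arm, as the interface text tells. Its arguments: {"type":"object","properties":{"deltas":{"type":"array"}},"required":["deltas"]}

```bash
mkdir -p pics; cat > h.py <<'E'
import numpy as np, cv2
from station import sense, capture, finish_job, tip_reach
def cam(n):
    c=capture(n); f=200/np.tan(np.radians(c["fovy"])/2)
    K=np.array([[f,0,c["cx"]],[0,f,c["cy"]],[0,0,1.]])
    R=cv2.Rodrigues(np.array(c["rvec"],float))[0]; t=np.array(c["tvec"],float).ravel()
    return c["pixels"],K,R,t
def at_z(px,z,K,R,t):
    px=np.atleast_2d(px).astype(float)
    d=np.c_[px,np.ones(len(px))]@np.linalg.inv(K).T@R; o=-R.T@t
    return o+d*((z-o[2])/d[:,2])[:,None]
def proj(P,K,R,t):
    q=np.atleast_2d(P)@R.T+t; q=q@K.T; return q[:,:2]/q[:,2:]
E
python3 - <<'E'
from h import *
print(tip_reach); s=sense()
for k,v in s.items(): print(k,np.round(v,3).tolist())
for n in("top","side"):
    p,K,R,t=cam(n); cv2.imwrite(f"pics/{n}0.png",p); print(n,K.round(1).tolist(),(-R.T@t).round(3),R.round(3).tolist())
    np.savez(f"{n}.npz",K=K,R=R,t=t)
E
```

```text
0.019
time_s 0.0
joints [-58.636, 22.091, 0.379, -0.028, -68.41, -14.819]
joint_velocities [0.053, 0.079, 0.026, 0.034, 0.012, 0.033]
effort [0.001, -39.066, 18.74, 4.22, 0.011, -0.0]
tcp_pos [0.178, -0.599, 0.24]
ee_rot [[-0.959, -0.285, -0.001], [-0.285, 0.959, 0.002], [0.0, 0.002, -1.0]]
wrist_force [-0.825, -0.192, -0.455]
moment [0.021, 0.025, 0.005]
gripper_force 0.0
gripper_width 0.996
top [[400.3, 0.0, 320.7], [0.0, 400.3, 194.9], [0.0, 0.0, 1.0]] [ 0.307 -0.117  1.357] [[-0.007, -1.0, 0.024], [-0.985, 0.002, -0.174], [0.174, -0.025, -0.984]]
side [[465.0, 0.0, 312.8], [0.0, 465.0, 211.8], [0.0, 0.0, 1.0]] [-0.205  0.7    0.875] [[-0.756, -0.654, 0.004], [-0.364, 0.416, -0.833], [0.543, -0.632, -0.553]]
```

View pics/top0.png

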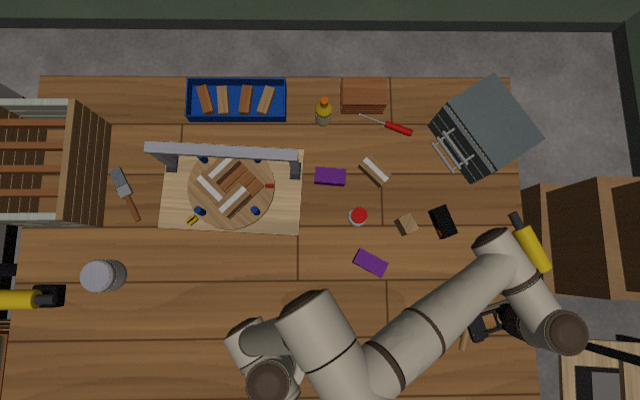

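View pics/side0.png

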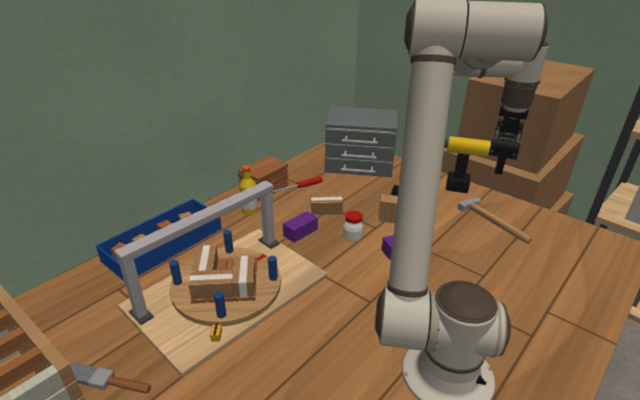

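The top view shows the turntable at about (230,190), the yellow index at (193,220), the red mark at (269,186), the loose carton at (375,171), the jar at (358,216) and the offcut at (407,224). The side view agrees. I'll enlarge the top view for measuring.

```bash
python3 - <<'E'
import cv2,numpy as np
p=cv2.imread("pics/top0.png")
a=cv2.resize(p[135:245,150:310],None,fx=5,fy=5,interpolation=cv2.INTER_CUBIC)
cv2.imwrite("pics/tt.png",a)
b=cv2.resize(p[145:245,310:430],None,fx=5,fy=5,interpolation=cv2.INTER_CUBIC)
cv2.imwrite("pics/ct.png",b)
E
```

```text
(no output)
```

View pics/tt.png

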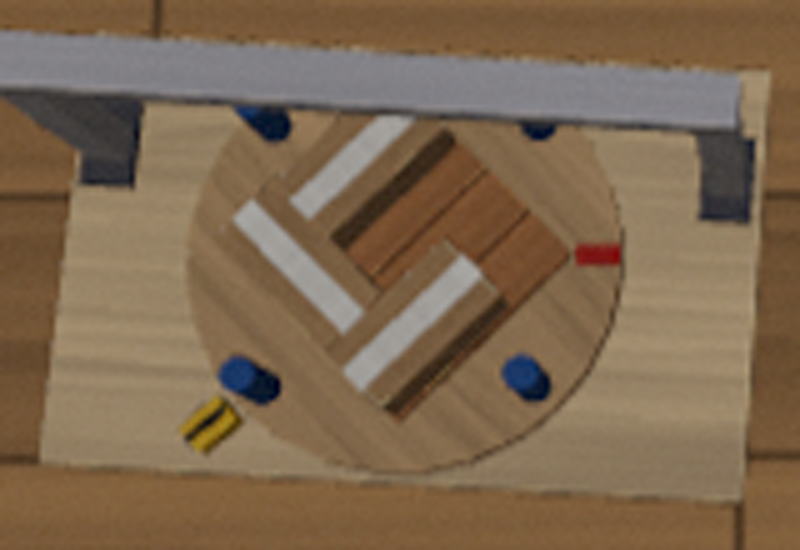

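View pics/ct.png

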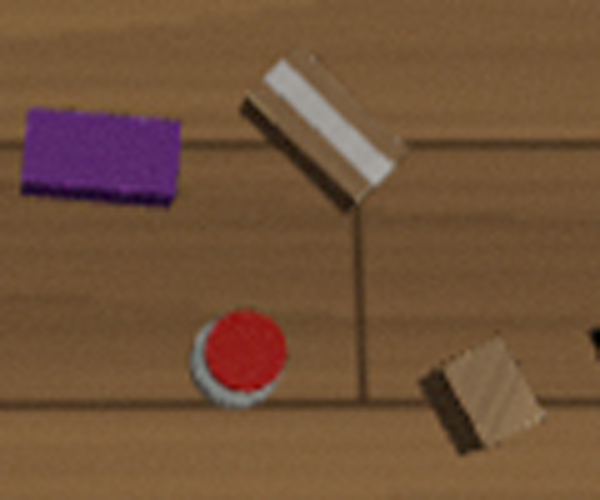

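```bash
cat > m.py <<'E'
from h import *
d=np.load("top.npz");K,R,t=d["K"],d["R"],d["t"]
g=lambda uv,z,o:at_z((np.atleast_2d(uv)+.5)/5-.5+np.array(o),z,K,R,t)
T=(150,135);C=(310,145)
E
python3 - <<'E'
from m import *
rim=g([(187,262),(192,225),(193,310),(622,262),(612,190),(612,320),(400,472),(470,462),(330,459),(270,425),(560,415)],.042,T)
A=np.c_[2*rim[:,:2],np.ones(len(rim))];s=np.linalg.lstsq(A,(rim[:,:2]**2).sum(1),rcond=None)[0]
c=s[:2];print("axis",c,"r",np.sqrt(s[2]+c@c))
for n,uv,z in[("mark",(622,255),.042),("idxtip",(228,409),.042),("idxmid",(212,424),.042),("dR",(523,371),.112),("dL",(239,374),.112)]:
    P=g([uv],z,T)[0][:2];v=P-c;print(n,P.round(4),np.hypot(*v).round(4),np.degrees(np.arctan2(v[1],v[0])).round(1))
cc=g([(305,52),(407,148),(358,205),(249,96)],.048,C)[:,:2]
print("carton",cc.round(4).tolist(),cc.mean(0).round(4),[np.hypot(*(cc[i]-cc[i-1])).round(4) for i in range(4)])
v=cc[1]+cc[2]-cc[0]-cc[3];print("len dir",np.degrees(np.arctan2(v[1],v[0])))
print("jar",g([(246,350)],.085,C)[0],"off",g([(493,393)],.08,C)[0])
a=g([(0,98),(738,128)],.2,T);print("arch near bottom/edge",a.round(3).tolist()); a=g([(0,98),(738,128)],.222,T);print(a.round(3).tolist())
# board edge
b=g([(40,463),(740,500)],.02,T);v=b[0]-b[1];print("board",np.degrees(np.arctan2(v[1],v[0])))
E
```

```text
axis [0.57022495 0.14755828] r 0.14400737545863046
mark [0.5711 0.0048] 0.1427 -89.7
idxtip [0.4685 0.2612] 0.1525 131.8
idxmid [0.4587 0.2711] 0.1665 132.1
dR [0.4831 0.0591] 0.1242 -134.5
dL [0.4818 0.2353] 0.1246 135.2
carton [[0.6751, -0.321], [0.6083, -0.388], [0.5693, -0.3536], [0.6444, -0.2822]] [ 0.6243 -0.3362] [np.float64(0.0495), np.float64(0.0946), np.float64(0.0521), np.float64(0.1037)]
len dir -135.72084248096826
jar [ 0.46714036 -0.27168456  0.085     ] off [ 0.43936198 -0.43098932  0.08      ]
arch near bottom/edge [[0.635, 0.358, 0.2], [0.616, -0.078, 0.2]]
[[0.628, 0.349, 0.222], [0.61, -0.078, 0.222]]
board 86.70757750951088
```

```bash
cat > plan.py <<'E'
from h import *
import json
from scipy.spatial.transform import Rotation as Ro
def down(yaw):   # tool y axis at yaw deg, z down
    a=np.radians(yaw); y=np.array([np.cos(a),np.sin(a),0]); z=np.array([0,0,-1.]); return np.c_[np.cross(y,z),y,z]
def yaw_now(s):
    y=np.array(s["ee_rot"])[:,1]; return np.degrees(np.arctan2(y[1],y[0]))
def plan(poses,hand,start=None):
    """poses: rows of x,y,z,yaw; prints calls of 8"""
    s=sense(); p=np.array(s["tcp_pos"]); R=np.array(s["ee_rot"])
    for i in range(0,len(poses),8):
        out=[]
        for q in poses[i:i+8]:
            r=Ro.from_matrix(R.T@down(q[3])).as_rotvec(); d=R.T@(np.array(q[:3])-p)*100
            out.append([round(float(v),3) for v in r]+[round(float(v),2) for v in d]+[hand])
        print(json.dumps(out)); p=np.array(poses[min(i+7,len(poses)-1)][:3]); R=down(poses[min(i+7,len(poses)-1)][3])
def lin(a,b,n): a,b=np.array(a,float),np.array(b,float); return [a+(b-a)*k/n for k in range(1,n+1)]
E
python3 - <<'E'
from plan import *
s=sense(); a=[*s["tcp_pos"],yaw_now(s)]; b=[.483,.059,.20,315.5]
plan(lin(a,b,32),-1)
E
```

```text
[[0.002, -0.0, -0.114, -1.5, 1.7, 0.13, -1], [0.002, 0.0, -0.228, -3.0, 3.4, 0.26, -1], [0.002, 0.0, -0.342, -4.5, 5.1, 0.39, -1], [0.002, 0.0, -0.456, -6.0, 6.79, 0.52, -1], [0.002, 0.0, -0.57, -7.5, 8.49, 0.65, -1], [0.002, 0.001, -0.684, -8.99, 10.19, 0.78, -1], [0.002, 0.001, -0.798, -10.49, 11.89, 0.91, -1], [0.002, 0.001, -0.912, -11.99, 13.59, 1.04, -1]]
[[0.0, 0.0, -0.114, -2.26, -0.15, 0.13, -1], [0.0, 0.0, -0.228, -4.52, -0.29, 0.25, -1], [0.0, 0.0, -0.342, -6.78, -0.44, 0.38, -1], [0.0, 0.0, -0.456, -9.04, -0.58, 0.51, -1], [0.0, 0.0, -0.57, -11.3, -0.73, 0.63, -1], [0.0, 0.0, -0.684, -13.57, -0.87, 0.76, -1], [0.0, 0.0, -0.798, -15.83, -1.02, 0.89, -1], [0.0, 0.0, -0.912, -18.09, -1.16, 1.01, -1]]
[[0.0, 0.0, -0.114, -1.27, -1.88, 0.13, -1], [0.0, 0.0, -0.228, -2.54, -3.75, 0.25, -1], [0.0, 0.0, -0.342, -3.81, -5.63, 0.38, -1], [0.0, 0.0, -0.456, -5.08, -7.5, 0.51, -1], [0.0, 0.0, -0.57, -6.35, -9.38, 0.63, -1], [0.0, 0.0, -0.684, -7.62, -11.26, 0.76, -1], [0.0, 0.0, -0.798, -8.89, -13.13, 0.89, -1], [0.0, 0.0, -0.912, -10.16, -15.01, 1.01, -1]]
[[0.0, 0.0, -0.114, 0.71, -2.15, 0.13, -1], [0.0, 0.0, -0.228, 1.41, -4.31, 0.25, -1], [0.0, 0.0, -0.342, 2.12, -6.46, 0.38, -1], [0.0, 0.0, -0.456, 2.82, -8.61, 0.51, -1], [0.0, 0.0, -0.57, 3.53, -10.76, 0.63, -1], [0.0, 0.0, -0.684, 4.23, -12.92, 0.76, -1], [0.0, 0.0, -0.798, 4.94, -15.07, 0.89, -1], [0.0, 0.0, -0.912, 5.65, -17.22, 1.01, -1]]
```

>>> {"op": "arm_command", "data": {
  "deltas": [
    [0, 0, -0.114, -1.5, 1.7, 0.13, -1],
    [0, 0, -0.228, -3.0, 3.4, 0.26, -1],
    [0, 0, -0.342, -4.5, 5.1, 0.39, -1],
    [0, 0, -0.456, -6.0, 6.8, 0.52, -1],
    [0, 0, -0.57, -7.5, 8.5, 0.65, -1],
    [0, 0, -0.684, -9.0, 10.2, 0.78, -1],
    [0, 0, -0.798, -10.5, 11.9, 0.91, -1],
    [0, 0, -0.912, -12.0, 13.6, 1.0, -1]
  ]
}}

```text
time_s: 0.77
tcp_pos: [0.2544, -0.4332, 0.231]
ee_rot: [[-0.357, -0.934, -0.001], [-0.934, 0.357, 0.001], [-0.001, 0.001, -1.0]]
wrist_force: [0.2, 0.1, 0.4]
gripper_width: 1.004
gripper_force: 0.0
```

>>> {"op": "arm_command", "data": {
  "deltas": [
    [0, 0, -0.114, -2.26, -0.15, 0.13, -1],
    [0, 0, -0.228, -4.5, -0.3, 0.25, -1],
    [0, 0, -0.342, -6.8, -0.44, 0.38, -1],
    [0, 0, -0.456, -9.0, -0.58, 0.5, -1],
    [0, 0, -0.57, -11.3, -0.73, 0.63, -1],
    [0, 0, -0.684, -13.6, -0.87, 0.76, -1],
    [0, 0, -0.798, -15.8, -1.0, 0.89, -1],
    [0, 0, -0.912, -18.1, -1.15, 1.0, -1]
  ]
}}

```text
time_s: 1.43
tcp_pos: [0.3304, -0.2688, 0.2212]
ee_rot: [[0.52, -0.854, -0.001], [-0.854, -0.52, 0.0], [-0.001, 0.0, -1.0]]
wrist_force: [1.4, 0.1, -0.7]
gripper_width: 0.997
gripper_force: 0.0
```

>>> {"op": "arm_command", "data": {
  "deltas": [
    [0, 0, -0.114, -1.27, -1.88, 0.13, -1],
    [0, 0, -0.228, -2.54, -3.75, 0.25, -1],
    [0, 0, -0.342, -3.8, -5.6, 0.38, -1],
    [0, 0, -0.456, -5.1, -7.5, 0.5, -1],
    [0, 0, -0.57, -6.35, -9.4, 0.63, -1],
    [0, 0, -0.684, -7.6, -11.3, 0.76, -1],
    [0, 0, -0.798, -8.9, -13.1, 0.89, -1],
    [0, 0, -0.912, -10.15, -15.0, 1.0, -1]
  ]
}}

```text
time_s: 2.1
tcp_pos: [0.4065, -0.1045, 0.2112]
ee_rot: [[0.994, -0.111, -0.001], [-0.111, -0.994, 0.0], [-0.001, -0.0, -1.0]]
wrist_force: [-0.0, 0.1, -0.4]
gripper_width: 0.998
gripper_force: 0.0
```

>>> {"op": "arm_command", "data": {
  "deltas": [
    [0, 0, -0.114, 0.7, -2.15, 0.13, -1],
    [0, 0, -0.228, 1.4, -4.3, 0.25, -1],
    [0, 0, -0.342, 2.1, -6.45, 0.38, -1],
    [0, 0, -0.456, 2.8, -8.6, 0.5, -1],
    [0, 0, -0.57, 3.5, -10.8, 0.63, -1],
    [0, 0, -0.684, 4.2, -12.9, 0.76, -1],
    [0, 0, -0.798, 4.9, -15.1, 0.89, -1],
    [0, 0, -0.912, 5.65, -17.2, 1.0, -1]
  ]
}}

```text
time_s: 2.77
tcp_pos: [0.4827, 0.0597, 0.2011]
ee_rot: [[0.696, 0.718, -0.001], [0.718, -0.696, -0.0], [-0.001, -0.0, -1.0]]
wrist_force: [0.5, 1.0, -0.5]
gripper_width: 0.998
gripper_force: 0.0
```

>>> {"op": "arm_command", "data": {
  "deltas": [
    [0, 0, 0, 0, 0, 3, -1],
    [0, 0, 0, 0, 0, 6, -1],
    [0, 0, 0, 0, 0, 9, -1],
    [0, 0, 0, 0, 0, 11.5, -1],
    [0, 0, 0, 0, 0, 11.5, 0.3],
    [0, 0, 0, 0, 0, 11.5, 1],
    [0, 0, 0, 0, 0, 11.5, 1],
    [0, 0, 0, 0, 0, 11.5, 1]
  ]
}}

```text
time_s: 3.43
tcp_pos: [0.4841, 0.0591, 0.0883]
ee_rot: [[0.7, 0.714, 0.004], [0.714, -0.7, 0.001], [0.004, 0.002, -1.0]]
wrist_force: [0.5, -1.6, 0.3]
gripper_width: 0.785
gripper_force: 0.0
```

```bash
python3 - <<'E'
from plan import *
s=sense(); print(s["tcp_pos"],yaw_now(s),s["gripper_width"],s["gripper_force"],s["wrist_force"])
p=cam("top")[0]; cv2.imwrite("pics/t1.png",np.vstack([cv2.resize(p[130:240,150:310],(800,550)),])); cv2.imwrite("pics/ct1_raw.png",p)
E
```

```text
[0.48410586 0.05911563 0.08833706] -44.421065566604234 0.7849044211873244 0.0 [ 0.47773882 -1.56141234  0.27523842]
```

View pics/ct1_raw.png

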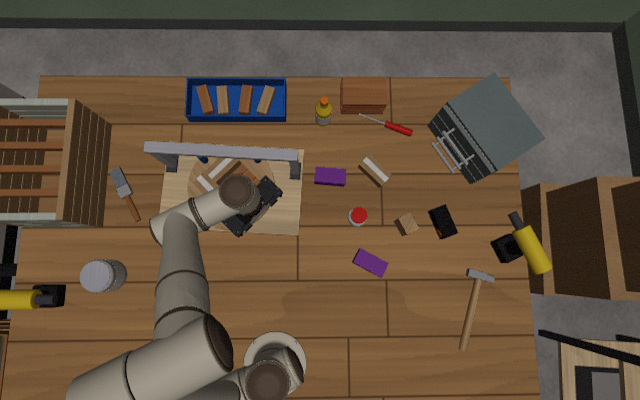

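The view shows the gripper over the dowel at about (240,200). Its wide body lies along the closing axis, so it would strike the arch late in the turn. I'll therefore use two holds. Next I finish closing.

>>> {"op": "arm_command", "data": {
  "deltas": [
    [0, 0, 0, 0, 0, 0, 1],
    [0, 0, 0, 0, 0, 0, 1],
    [0, 0, 0, 0, 0, 0, 1],
    [0, 0, 0, 0, 0, 0, 1],
    [0, 0, 0, 0, 0, 0, 1],
    [0, 0, 0, 0, 0, 0, 1]
  ]
}}

```text
time_s: 3.98
tcp_pos: [0.4823, 0.0588, 0.0866]
ee_rot: [[0.7, 0.714, -0.001], [0.714, -0.7, 0.0], [-0.0, -0.001, -1.0]]
wrist_force: [-3.6, 4.3, 3.4]
gripper_width: 0.281
gripper_force: 2.8
```

```bash
cat >> plan.py <<'E'
C=np.array([.5705,.1475])
def arc(s,total,n,extra=0,c=C):
    """rotate tcp about axis by total deg (neg=clockwise)"""
    p=np.array(s["tcp_pos"]); y0=yaw_now(s); v=p[:2]-c; out=[]
    for k in range(1,n+1):
        a=np.radians(total*k/n); w=np.array([[np.cos(a),-np.sin(a)],[np.sin(a),np.cos(a)]])@v
        out.append([*(c+w),p[2],y0+total*k/n])
    return out
E
python3 - <<'E'
from plan import *
s=sense(); print(s["tcp_pos"],yaw_now(s),s["gripper_width"]*87,s["gripper_force"],s["wrist_force"],np.hypot(*(s["tcp_pos"][:2]-C)))
plan(arc(s,-80,16),1)
E
```

```text
[0.4823456  0.05882218 0.08656382] -44.463804145693935 24.475934266958127 2.8464483737479895 [-3.63992393  4.31974163  3.39869307] 0.1250398159195577
[[-0.001, 0.0, 0.087, 0.05, -1.09, 0.0, 1], [-0.001, 0.0, 0.175, 0.2, -2.17, 0.0, 1], [-0.001, 0.0, 0.262, 0.45, -3.23, 0.0, 1], [-0.001, 0.0, 0.349, 0.78, -4.27, 0.0, 1], [-0.001, 0.001, 0.436, 1.21, -5.28, 0.0, 1], [-0.001, 0.001, 0.524, 1.72, -6.24, 0.0, 1], [-0.001, 0.001, 0.611, 2.31, -7.16, 0.01, 1], [-0.001, 0.001, 0.698, 2.98, -8.02, 0.01, 1]]
[[0.0, 0.0, 0.087, 0.05, -1.09, 0.0, 1], [0.0, 0.0, 0.175, 0.2, -2.17, 0.0, 1], [0.0, 0.0, 0.262, 0.45, -3.23, 0.0, 1], [0.0, 0.0, 0.349, 0.78, -4.27, 0.0, 1], [0.0, 0.0, 0.436, 1.21, -5.28, 0.0, 1], [0.0, 0.0, 0.524, 1.72, -6.24, 0.0, 1], [0.0, 0.0, 0.611, 2.31, -7.16, 0.0, 1], [0.0, 0.0, 0.698, 2.98, -8.02, 0.0, 1]]
```

>>> {"op": "arm_command", "data": {
  "deltas": [
    [0, 0, 0, 0, 0, 0, 1],
    [0, 0, 0.06, 0.03, -0.75, 0, 1],
    [0, 0, 0.175, 0.2, -2.17, 0, 1],
    [0, 0, 0.262, 0.45, -3.23, 0, 1],
    [0, 0, 0.349, 0.78, -4.27, 0, 1],
    [0, 0, 0.436, 1.21, -5.28, 0, 1],
    [0, 0, 0.524, 1.72, -6.24, 0, 1],
    [0, 0, 0.611, 2.31, -7.16, 0, 1]
  ]
}}

```text
time_s: 4.65
tcp_pos: [0.4467, 0.124, 0.0866]
ee_rot: [[0.984, 0.18, -0.002], [0.18, -0.984, -0.003], [-0.003, 0.003, -1.0]]
wrist_force: [-1.4, -4.3, 2.5]
gripper_width: 0.265
gripper_force: 30.0
```

```bash
python3 - <<'E'
from plan import *
s=sense(); v=s["tcp_pos"][:2]-C; print(s["tcp_pos"],yaw_now(s),s["gripper_width"]*87,s["gripper_force"],s["wrist_force"],np.hypot(*v),np.degrees(np.arctan2(*v[::-1])))
E
```

```text
[0.44670542 0.12400318 0.08656993] -79.62069929476937 23.066339217000966 30.015114122070372 [-1.38065833 -4.31570362  2.5052193 ] 0.1260047574321886 -169.25282268374184
```

>>> {"op": "arm_command", "data": {
  "deltas": [
    [0, 0, 0.098, 0.06, -1.22, 0, 1],
    [0, 0, 0.196, 0.24, -2.43, 0, 1],
    [0, 0, 0.295, 0.54, -3.63, 0, 1],
    [0, 0, 0.393, 0.96, -4.79, 0, 1],
    [0, 0, 0.491, 1.48, -5.89, 0, 1],
    [0, 0, 0.589, 2.11, -6.94, 0, 1],
    [0, 0, 0.687, 2.84, -7.93, 0, 1],
    [0, 0, 0.785, 3.66, -8.84, 0, 1]
  ]
}}

```text
time_s: 5.32
tcp_pos: [0.4639, 0.2175, 0.0865]
ee_rot: [[0.822, -0.57, -0.008], [-0.57, -0.822, -0.004], [-0.004, 0.008, -1.0]]
wrist_force: [-13.5, 0.0, 10.7]
gripper_width: 0.266
gripper_force: 30.0
```

>>> {"op": "arm_command", "data": {
  "deltas": [
    [0, 0, 0, 0, 0, 0, 0.2],
    [0, 0, 0, 0, 0, 0, -1],
    [0, 0, 0, 0, 0, 0, -1],
    [0, 0, 0, 0, 0, 0, -1],
    [0, 0, 0, 0, 0, -2, -1],
    [0, 0, 0, 0, 0, -5, -1],
    [0, 0, 0, 0, 0, -8, -1]
  ]
}}

```text
time_s: 5.9
tcp_pos: [0.4672, 0.2179, 0.1666]
ee_rot: [[0.825, -0.566, -0.002], [-0.566, -0.825, -0.002], [-0.0, 0.003, -1.0]]
wrist_force: [1.5, 0.6, -0.1]
gripper_width: 0.713
gripper_force: 0.0
```

```bash
python3 - <<'E'
from plan import *
s=sense(); v=s["tcp_pos"][:2]-C; th=np.degrees(np.arctan2(*v[::-1]));print(s["tcp_pos"],yaw_now(s),s["gripper_width"]*87,np.hypot(*v),th)
# dowel2 now at th+90
a=np.radians(th+90); d=C+.125*np.array([np.cos(a),np.sin(a)]); print(d)
y=yaw_now(s)%360; print(y,s["joints"])
b=[*d,.165,y-90]
plan(lin([*s["tcp_pos"],y],b,14)+lin(b,[*d,.086,y-90],2),-0.2)
p=cam("top")[0]; cv2.imwrite("pics/t2.png",p)
E
```

```text
[0.46719476 0.21790708 0.16662765] -124.43941205832627 62.02988504078496 0.12501651397628574 145.72384462911597
[0.50010222 0.04420841]
235.56058794167373 [ 4.30694217e+01  1.55792506e+01 -2.08853077e+01  1.30727604e-02
 -5.37060215e+01  1.24833732e+01]
[[0.003, 0.0, 0.112, 0.9, 0.89, 0.01, -0.2], [0.003, 0.0, 0.224, 1.79, 1.78, 0.03, -0.2], [0.003, -0.0, 0.337, 2.69, 2.67, 0.04, -0.2], [0.003, -0.0, 0.449, 3.58, 3.56, 0.06, -0.2], [0.003, -0.0, 0.561, 4.48, 4.45, 0.07, -0.2], [0.003, -0.001, 0.673, 5.37, 5.34, 0.08, -0.2], [0.003, -0.001, 0.785, 6.27, 6.23, 0.1, -0.2], [0.003, -0.001, 0.898, 7.16, 7.12, 0.11, -0.2]]
[[0.0, 0.0, 0.112, 1.25, -0.15, 0.01, -0.2], [0.0, 0.0, 0.224, 2.51, -0.29, 0.02, -0.2], [0.0, 0.0, 0.337, 3.76, -0.44, 0.03, -0.2], [0.0, 0.0, 0.449, 5.02, -0.58, 0.05, -0.2], [0.0, 0.0, 0.561, 6.27, -0.73, 0.06, -0.2], [0.0, 0.0, 0.673, 7.53, -0.87, 0.07, -0.2], [0.0, 0.0, 0.673, 7.53, -0.87, 4.02, -0.2], [0.0, 0.0, 0.673, 7.53, -0.87, 7.97, -0.2]]
```

>>> {"op": "arm_command", "data": {
  "deltas": [
    [0, 0, 0.112, 0.9, 0.9, 0, -0.2],
    [0, 0, 0.224, 1.8, 1.8, 0, -0.2],
    [0, 0, 0.337, 2.7, 2.7, 0, -0.2],
    [0, 0, 0.449, 3.6, 3.55, 0, -0.2],
    [0, 0, 0.561, 4.5, 4.45, 0, -0.2],
    [0, 0, 0.673, 5.4, 5.35, 0, -0.2],
    [0, 0, 0.785, 6.3, 6.25, 0, -0.2],
    [0, 0, 0.898, 7.16, 7.12, 0, -0.2]
  ]
}}

```text
time_s: 6.62
tcp_pos: [0.4865, 0.1186, 0.1664]
ee_rot: [[0.066, -0.998, 0.0], [-0.998, -0.066, -0.0], [0.0, -0.0, -1.0]]
wrist_force: [-0.5, 0.3, -0.6]
gripper_width: 0.601
gripper_force: 0.0
```

>>> {"op": "arm_command", "data": {
  "deltas": [
    [0, 0, 0.112, 1.25, -0.15, 0, -0.2],
    [0, 0, 0.224, 2.5, -0.3, 0, -0.2],
    [0, 0, 0.337, 3.75, -0.45, 0, -0.2],
    [0, 0, 0.449, 5.0, -0.6, 0, -0.2],
    [0, 0, 0.561, 6.3, -0.73, 0, -0.2],
    [0, 0, 0.673, 7.5, -0.87, 0, -0.2],
    [0, 0, 0.673, 7.5, -0.87, 4.0, -0.2],
    [0, 0, 0.673, 7.5, -0.87, 8.0, -0.2]
  ]
}}

```text
time_s: 7.28
tcp_pos: [0.5027, 0.0452, 0.0879]
ee_rot: [[-0.567, -0.824, 0.008], [-0.824, 0.567, 0.003], [-0.007, -0.005, -1.0]]
wrist_force: [0.9, 1.4, -1.1]
gripper_width: 0.602
gripper_force: 0.0
```

>>> {"op": "arm_command", "data": {
  "deltas": [
    [0, 0, 0, 0, 0, 0, 0.2],
    [0, 0, 0, 0, 0, 0, 1],
    [0, 0, 0, 0, 0, 0, 1],
    [0, 0, 0, 0, 0, 0, 1],
    [0, 0, 0, 0, 0, 0, 1],
    [0, 0, 0, 0, 0, 0, 1],
    [0, 0, 0, 0, 0, 0, 1]
  ]
}}

```text
time_s: 7.87
tcp_pos: [0.5018, 0.046, 0.0886]
ee_rot: [[-0.565, -0.825, 0.004], [-0.825, 0.565, 0.001], [-0.003, -0.003, -1.0]]
wrist_force: [-0.6, -0.1, 7.1]
gripper_width: 0.266
gripper_force: 30.0
```

```bash
python3 - <<'E'
from plan import *
s=sense(); v=s["tcp_pos"][:2]-C; th=np.degrees(np.arctan2(*v[::-1]));print(s["tcp_pos"],yaw_now(s),s["gripper_width"]*87,s["gripper_force"],s["wrist_force"],np.hypot(*v),th,s["time_s"])
E
```

```text
[0.50180398 0.04600988 0.08855692] 145.61225301984777 23.184744225809286 29.998821476474404 [-0.56704954 -0.09553852  7.14026501] 0.12255361184163913 -124.0930470071609 7.8667
```

>>> {"op": "arm_command", "data": {
  "deltas": [
    [0, 0, 0.061, -0.02, 0.76, 0, 1],
    [0, 0, 0.122, -0.09, 1.51, 0, 1],
    [0, 0, 0.183, -0.21, 2.26, 0, 1],
    [0, 0, 0.244, -0.37, 3.0, 0, 1],
    [0, 0, 0.305, -0.57, 3.72, 0, 1],
    [0, 0, 0.366, -0.82, 4.44, 0, 1],
    [0, 0, 0.427, -1.11, 5.13, 0, 1],
    [0, 0, 0.489, -1.45, 5.83, 0, 1]
  ]
}}

```text
time_s: 8.53
tcp_pos: [0.4615, 0.09, 0.0885]
ee_rot: [[-0.887, -0.462, 0.003], [-0.462, 0.887, -0.001], [-0.002, -0.002, -1.0]]
wrist_force: [1.2, -5.4, 8.2]
gripper_width: 0.267
gripper_force: 30.0
```

>>> {"op": "arm_command", "data": {
  "deltas": [
    [0, 0, 0.061, -0.02, 0.76, 0, 1],
    [0, 0, 0.122, -0.09, 1.51, 0, 1],
    [0, 0, 0.183, -0.21, 2.26, 0, 1],
    [0, 0, 0.244, -0.37, 3.0, 0, 1],
    [0, 0, 0.305, -0.57, 3.72, 0, 1],
    [0, 0, 0.366, -0.82, 4.44, 0, 1],
    [0, 0, 0.427, -1.11, 5.13, 0, 1],
    [0, 0, 0.489, -1.45, 5.83, 0, 1]
  ]
}}

```text
time_s: 9.2
tcp_pos: [0.4462, 0.148, 0.0885]
ee_rot: [[-1.0, 0.009, -0.0], [0.009, 1.0, -0.002], [0.0, -0.002, -1.0]]
wrist_force: [-3.3, -4.7, 12.0]
gripper_width: 0.266
gripper_force: 30.0
```

```bash
python3 - <<'E'
from plan import *
s=sense(); v=s["tcp_pos"][:2]-C; th=np.degrees(np.arctan2(*v[::-1]));print(s["tcp_pos"],yaw_now(s),s["gripper_width"]*87,s["gripper_force"],s["wrist_force"],np.hypot(*v),th,s["time_s"])
p=cam("side")[0]; q=cam("top")[0]
cv2.imwrite("pics/s3.png",np.vstack([cv2.resize(p[220:350,120:330],(800,495),interpolation=cv2.INTER_CUBIC)]))
cv2.imwrite("pics/t3.png",q)
E
```

```text
[0.44616639 0.14803994 0.08851033] 89.4849215579453 23.177765578834336 29.995185951702297 [-3.31194444 -4.72063074 11.96799556] 0.12433478185878762 179.75118365001723 9.2
```

View pics/s3.png

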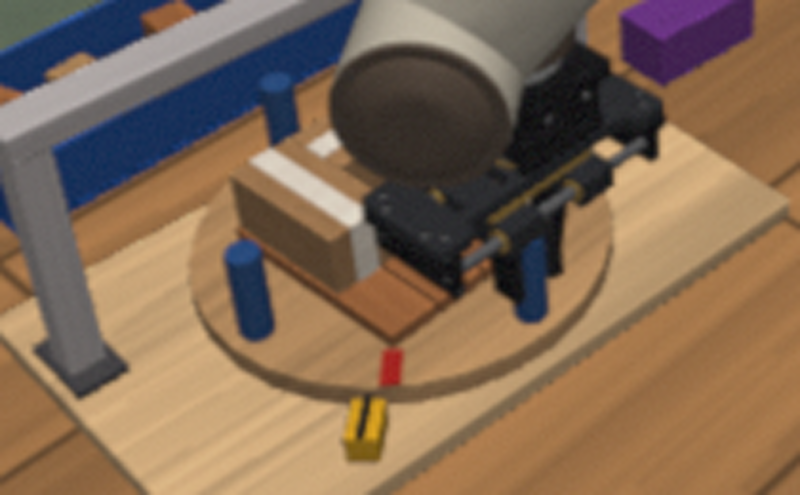

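The side crop shows the outer end of the mark at about (390,386) and the index tip at about (372,398), so the table needs a few degrees more clockwise.

```bash
python3 - <<'E'
from plan import *
d=np.load("side.npz")
for n,u in [("mark out",(390,387)),("mark in",(393,350)),("idx tip",(371,398)),("idx back",(361,437)),("dowel left base",(255,333))]:
    P=at_z([(u[0]+.5)/3.81+120-.5,(u[1]+.5)/3.81+220-.5],.042,d["K"],d["R"],d["t"])[0]; v=P[:2]-C; print(n,P.round(4),np.hypot(*v).round(4),np.degrees(np.arctan2(*v[::-1])).round(2))
E
```

```text
mark out [0.4676 0.2496 0.042 ] 0.1449 135.21
mark in [0.4908 0.2278 0.042 ] 0.1131 134.8
idx tip [0.4694 0.2633 0.042 ] 0.1537 131.11
idx back [0.4494 0.2875 0.042 ] 0.1851 130.86
dowel left base [0.5699 0.2767 0.042 ] 0.1292 90.28
```

>>> {"op": "arm_command", "data": {
  "deltas": [
    [0, 0, 0.03, 0, 0.38, 0, 1],
    [0, 0, 0.062, -0.02, 0.78, 0, 1],
    [0, 0, 0.062, -0.02, 0.78, 0, 1],
    [0, 0, 0.062, -0.02, 0.78, 0, 0],
    [0, 0, 0.062, -0.02, 0.78, 0, -1],
    [0, 0, 0.062, -0.02, 0.78, 0, -1],
    [0, 0, 0.062, -0.02, 0.78, -4, -1],
    [0, 0, 0.062, -0.02, 0.78, -8, -1]
  ]
}}

```text
time_s: 9.97
tcp_pos: [0.4454, 0.1555, 0.1654]
ee_rot: [[-0.998, 0.07, -0.006], [0.07, 0.998, -0.004], [0.005, -0.005, -1.0]]
wrist_force: [2.2, 1.4, 0.1]
gripper_width: 0.559
gripper_force: 0.0
```

```bash
python3 - <<'E'
from plan import *
s=sense(); y=yaw_now(s); p=s["tcp_pos"]; print(p,y,s["time_s"])
p2=[0.54,-0.15,.22,110]; 
g=np.array([.6243,-.3362])-.022*np.array([np.cos(np.radians(44.3)),np.sin(np.radians(44.3))]); print(g)
plan(lin([*p,y],[*g,.20,134.3],16),-1)
E
```

```text
[0.44538699 0.15552347 0.165419  ] 85.96607434211087 9.9667
[ 0.60855476 -0.35156514]
[[-0.005, -0.006, -0.053, -1.24, -3.09, -0.21, -1], [-0.004, -0.006, -0.105, -2.48, -6.18, -0.42, -1], [-0.004, -0.006, -0.158, -3.72, -9.27, -0.62, -1], [-0.004, -0.006, -0.211, -4.96, -12.36, -0.83, -1], [-0.004, -0.006, -0.264, -6.2, -15.45, -1.04, -1], [-0.004, -0.006, -0.316, -7.43, -18.54, -1.25, -1], [-0.004, -0.006, -0.369, -8.67, -21.63, -1.46, -1], [-0.004, -0.006, -0.422, -9.91, -24.73, -1.67, -1]]
[[0.0, 0.0, -0.053, 0.13, -3.33, -0.22, -1], [0.0, 0.0, -0.105, 0.27, -6.65, -0.43, -1], [0.0, 0.0, -0.158, 0.4, -9.98, -0.65, -1], [0.0, 0.0, -0.211, 0.53, -13.31, -0.86, -1], [0.0, 0.0, -0.264, 0.67, -16.63, -1.08, -1], [0.0, 0.0, -0.316, 0.8, -19.96, -1.3, -1], [0.0, 0.0, -0.369, 0.93, -23.29, -1.51, -1], [0.0, 0.0, -0.422, 1.07, -26.61, -1.73, -1]]
```

>>> {"op": "arm_command", "data": {
  "deltas": [
    [0, 0, -0.053, -1.2, -3.1, -0.2, -1],
    [0, 0, -0.105, -2.5, -6.2, -0.4, -1],
    [0, 0, -0.158, -3.7, -9.3, -0.6, -1],
    [0, 0, -0.211, -5.0, -12.4, -0.8, -1],
    [0, 0, -0.264, -6.2, -15.4, -1.0, -1],
    [0, 0, -0.316, -7.4, -18.5, -1.25, -1],
    [0, 0, -0.369, -8.7, -21.6, -1.5, -1],
    [0, 0, -0.422, -9.9, -24.7, -1.7, -1]
  ]
}}

```text
time_s: 10.63
tcp_pos: [0.5286, -0.0984, 0.1836]
ee_rot: [[-0.938, -0.347, 0.0], [-0.347, 0.938, 0.0], [-0.0, -0.0, -1.0]]
wrist_force: [1.4, 0.7, 0.7]
gripper_width: 1.003
gripper_force: 0.0
```

```bash
python3 - <<'E'
from plan import *
q=cam("top")[0]; cv2.imwrite("pics/t4.png",q)
f=lambda im,x0,y0,w,h,W,H:cv2.resize(im[y0:y0+h,x0:x0+w],(W,H),interpolation=cv2.INTER_CUBIC)
p=cam("side")[0]; cv2.imwrite("pics/s4.png",p)
# top tt (5x) above; side tt and side carton below
A=f(q,150,135,110,110,550*6//11,300); 
out=np.vstack([np.hstack([f(q,180,140,100,100,400,400),f(p,180,230,100,100,400,400)]),np.hstack([f(q,350,150,50,40,250,200),f(p,300,185,50,40,250,200),np.zeros((200,300,3),np.uint8)])])
cv2.imwrite("pics/m4.png",out)
E
```

```text
(no output)
```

View pics/m4.png

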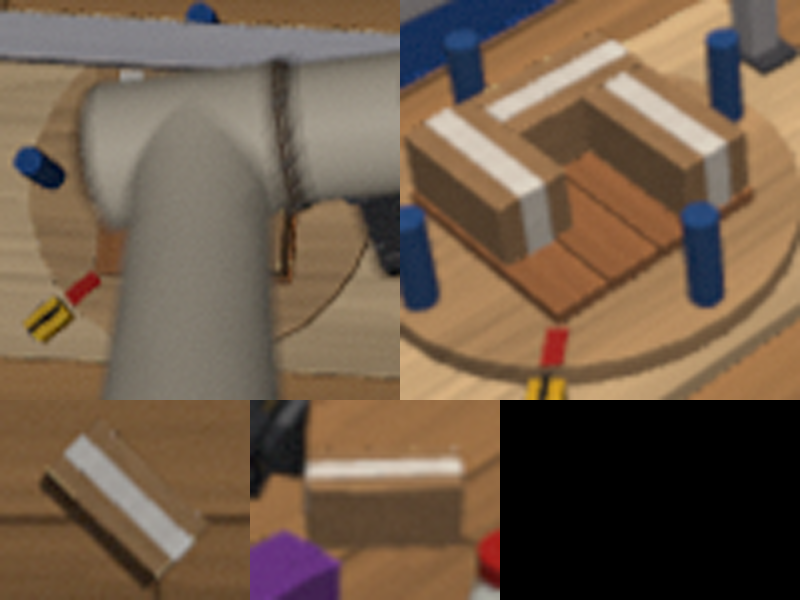

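The enlarged view shows the mark now lined up with the index in both cameras. The carton's top corners are clear, at roughly (47,72), (107,30), (205,120) and (160,175) in its crop.

```bash
python3 - <<'E'
from plan import *
T=np.load("top.npz");S=np.load("side.npz")
def w(u,sc,o,z,c): return at_z((np.atleast_2d(u)+.5)/sc-.5+np.array(o),z,c["K"],c["R"],c["t"])[:,:2]
ang=lambda P:[(np.hypot(*(p-C)).round(4),np.degrees(np.arctan2(*(p-C)[::-1])).round(2)) for p in P]
print("top mark out,in, idx tip, back",ang(w([(71,300),(98,277),(61,306),(35,330)],4,(180,140),.042,T)))
print("side",ang(w([(150,366),(157,329),(148,378)],4,(180,230),.042,S)))
# cartons tops on tt, side view: slab near corner and carton1(+y third) top corners
print("slab corner",w([(158,318)],4,(180,230),.054,S),ang(w([(158,318)],4,(180,230),.054,S)))
cs=w([(119,262),(13,142)],4,(180,230),.054,S);print(cs)
cc=w([(107,30),(205,120),(160,175),(47,72)],5,(350,150),.048,T)
print(cc.round(4).tolist(),cc.mean(0)); 
for a,b in((0,1),(3,2),(0,3),(1,2)): v=cc[a]-cc[b];print(np.hypot(*v).round(4),np.degrees(np.arctan2(*v[::-1])).round(1))
b=w([(57,155),(213,145)],5,(300,185),0,S); b2=w([(57,89),(213,90)],5,(300,185),.048,S);print("side bottom",b,b2)
for q in(b,b2): v=q[0]-q[1];print(np.hypot(*v).round(4),np.degrees(np.arctan2(*v[::-1])).round(1))
# predicted corners of carton model for checking with tape band edge in top
s=sense();print(s["tcp_pos"],yaw_now(s))
E
```

```text
top mark out,in, idx tip, back [(np.float64(0.1438), np.float64(131.98)), (np.float64(0.1153), np.float64(132.0)), (np.float64(0.153), np.float64(131.37)), (np.float64(0.1811), np.float64(131.82))]
side [(np.float64(0.1443), np.float64(130.6)), (np.float64(0.1141), np.float64(130.08)), (np.float64(0.1538), np.float64(130.78))]
slab corner [[0.49354662 0.23527273]] [(np.float64(0.1167), np.float64(131.24))]
[[0.54967323 0.2201263 ]
 [0.69594332 0.1937471 ]]
[[0.673, -0.3223], [0.6104, -0.3868], [0.5727, -0.3551], [0.6437, -0.2808]] [ 0.62496644 -0.33625942]
0.0899 45.8
0.1028 46.3
0.0508 -54.8
0.0493 -40.0
side bottom [[ 0.64428247 -0.27709786]
 [ 0.57280028 -0.355743  ]] [[ 0.64903098 -0.28241364]
 [ 0.57042613 -0.34964033]]
0.1063 47.7
0.1034 40.5
[ 0.52932165 -0.10034019  0.1834125 ] 109.91553180848511
```

```bash
python3 - <<'E'
from plan import *
s=sense(); b=[.6106,-.3517,.16,135.5]
plan(lin([*s["tcp_pos"],yaw_now(s)],b,8)+lin(b,[*b[:2],.033,135.5],5),-1)
E
```

```text
[[-0.001, 0.0, -0.056, 0.12, -3.3, 0.3, -1], [-0.001, 0.0, -0.112, 0.23, -6.6, 0.59, -1], [-0.001, 0.0, -0.167, 0.35, -9.9, 0.89, -1], [-0.001, 0.0, -0.223, 0.46, -13.2, 1.18, -1], [-0.001, 0.0, -0.279, 0.58, -16.5, 1.48, -1], [-0.001, 0.0, -0.335, 0.69, -19.8, 1.77, -1], [-0.001, 0.0, -0.391, 0.81, -23.1, 2.07, -1], [-0.001, 0.0, -0.447, 0.92, -26.4, 2.36, -1]]
[[0.0, 0.0, 0.0, 0.0, 0.0, 2.54, -1], [0.0, 0.0, 0.0, 0.0, 0.0, 5.08, -1], [0.0, 0.0, 0.0, 0.0, 0.0, 7.62, -1], [0.0, 0.0, 0.0, 0.0, 0.0, 10.16, -1], [0.0, 0.0, 0.0, 0.0, 0.0, 12.7, -1]]
```

>>> {"op": "arm_command", "data": {
  "deltas": [
    [0, 0, -0.056, 0.1, -3.3, 0.3, -1],
    [0, 0, -0.112, 0.2, -6.6, 0.6, -1],
    [0, 0, -0.167, 0.35, -9.9, 0.9, -1],
    [0, 0, -0.223, 0.45, -13.2, 1.2, -1],
    [0, 0, -0.279, 0.6, -16.5, 1.5, -1],
    [0, 0, -0.335, 0.7, -19.8, 1.8, -1],
    [0, 0, -0.391, 0.8, -23.1, 2.1, -1],
    [0, 0, -0.447, 0.9, -26.4, 2.35, -1]
  ]
}}

```text
time_s: 11.4
tcp_pos: [0.611, -0.3484, 0.1593]
ee_rot: [[-0.696, -0.718, -0.001], [-0.718, 0.696, 0.001], [0.0, 0.001, -1.0]]
wrist_force: [0.6, -0.1, 0.7]
gripper_width: 0.997
gripper_force: 0.0
```

>>> {"op": "arm_command", "data": {
  "deltas": [
    [0, 0, 0, 0, 0, 2.5, -1],
    [0, 0, 0, 0, 0, 5, -1],
    [0, 0, 0, 0, 0, 7.5, -1],
    [0, 0, 0, 0, 0, 9.5, -1],
    [0, 0, 0, 0, 0, 11.0, -1],
    [0, 0, 0, 0, 0, 12.2, -1],
    [0, 0, 0, 0, 0, 12.7, -1],
    [0, 0, 0, 0, 0, 12.7, -1]
  ]
}}

```text
time_s: 12.07
tcp_pos: [0.6101, -0.347, 0.0315]
ee_rot: [[-0.697, -0.717, -0.003], [-0.717, 0.697, 0.001], [0.001, 0.002, -1.0]]
wrist_force: [0.5, 0.2, -0.3]
gripper_width: 1.001
gripper_force: 0.0
```

```bash
python3 - <<'E'
from plan import *
s=sense(); print(s["tcp_pos"],yaw_now(s),s["wrist_force"])
q=cam("top")[0]; p=cam("side")[0]
f=lambda im,x0,y0,w,h,W,H:cv2.resize(im[y0:y0+h,x0:x0+w],(W,H),interpolation=cv2.INTER_CUBIC)
cv2.imwrite("pics/m5.png",np.hstack([f(q,330,130,100,110,400,440),f(p,280,150,100,110,400,440)]))
E
```

```text
[ 0.61014885 -0.34703158  0.03154199] 135.77436586609392 [ 0.45035641  0.18857882 -0.26056173]
```

View pics/m5.png

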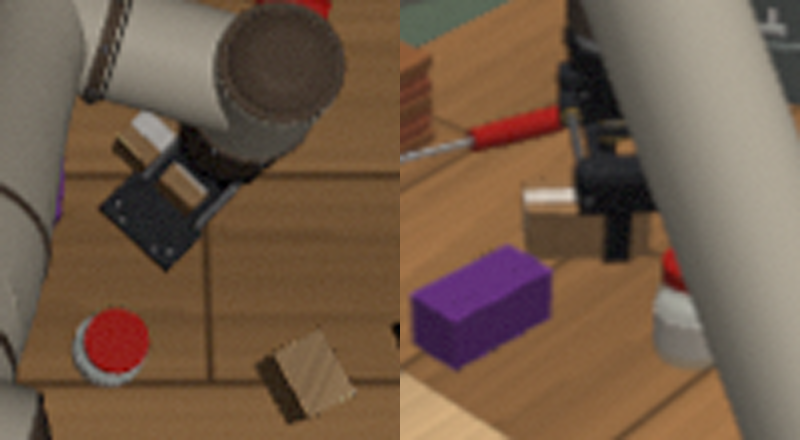

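The fingers straddle the carton's near end in both views, clear of the jar and the offcut. Closing now.

>>> {"op": "arm_command", "data": {
  "deltas": [
    [0, 0, 0, 0.3, -0.3, 0, -1],
    [0, 0, 0, 0.3, -0.3, 0, 0],
    [0, 0, 0, 0.3, -0.3, 0, 0.2],
    [0, 0, 0, 0.3, -0.3, 0, 0.5],
    [0, 0, 0, 0.3, -0.3, 0, 1],
    [0, 0, 0, 0.3, -0.3, 0, 1],
    [0, 0, 0, 0.3, -0.3, 0, 1],
    [0, 0, 0, 0.3, -0.3, 0, 1]
  ]
}}

```text
time_s: 12.83
tcp_pos: [0.6103, -0.3517, 0.0331]
ee_rot: [[-0.698, -0.716, -0.001], [-0.716, 0.698, 0.0], [0.0, 0.001, -1.0]]
wrist_force: [-0.9, 0.9, 1.0]
gripper_width: 0.597
gripper_force: 30.0
```

>>> {"op": "arm_command", "data": {
  "deltas": [
    [0, 0, 0, 0, 0, 0, 1],
    [0, 0, 0, 0, 0, -0.5, 1],
    [0, 0, 0, 0, 0, -2, 1],
    [0, 0, 0, 0, 0, -5, 1],
    [0, 0, 0, 0, 0, -8, 1],
    [0, 0, 0, 0, 0, -11, 1],
    [0, 0, 0, 0, 0, -14, 1],
    [0, 0, 0, 0, 0, -16, 1]
  ]
}}

```text
time_s: 13.5
tcp_pos: [0.6114, -0.3522, 0.1961]
ee_rot: [[-0.697, -0.717, 0.003], [-0.717, 0.697, -0.001], [-0.001, -0.003, -1.0]]
wrist_force: [0.4, -0.3, -2.4]
gripper_width: 0.593
gripper_force: 30.0
```

```bash
cat >> plan.py <<'E'
BY=np.radians(-3.3); B=np.array([[np.cos(BY),-np.sin(BY)],[np.sin(BY),np.cos(BY)]])
E
python3 - <<'E'
from plan import *
s=sense(); print(s["tcp_pos"],yaw_now(s),s["gripper_width"]*87,s["gripper_force"],s["wrist_force"],s["moment"])
u=np.array([.7,.714]); 
# grip offset along long axis ~22 mm behind centre; approach point offset (-8,+8) mm in base frame
g=C+B@np.array([-.052-.010,.026-.022+.010]); print(g)
b=[*g,.20,176.7]
plan(lin([*s["tcp_pos"],yaw_now(s)],b,16),1)
f=lambda im,x0,y0,w,h,W,H:cv2.resize(im[y0:y0+h,x0:x0+w],(W,H),interpolation=cv2.INTER_CUBIC)
q=cam("top")[0]; p=cam("side")[0]; cv2.imwrite("pics/t6.png",q); cv2.imwrite("pics/s6.png",p)
E
```

```text
[ 0.61138358 -0.35224642  0.196069  ] 135.78035320223987 51.63139342233756 29.961404213681817 [ 0.4350204  -0.26673656 -2.41170647] [-0.10263434 -0.04233009 -0.03288377]
[0.5094087  0.16504576]
[[-0.003, 0.001, -0.045, -1.87, 2.71, -0.03, 1], [-0.003, 0.001, -0.089, -3.75, 5.42, -0.06, 1], [-0.003, 0.001, -0.134, -5.62, 8.13, -0.09, 1], [-0.003, 0.001, -0.179, -7.49, 10.85, -0.12, 1], [-0.003, 0.001, -0.223, -9.36, 13.56, -0.16, 1], [-0.003, 0.001, -0.268, -11.24, 16.27, -0.19, 1], [-0.003, 0.001, -0.312, -13.11, 18.98, -0.22, 1], [-0.003, 0.001, -0.357, -14.98, 21.69, -0.25, 1]]
[[0.0, 0.0, -0.045, -2.7, 1.89, -0.02, 1], [0.0, 0.0, -0.089, -5.4, 3.77, -0.05, 1], [0.0, 0.0, -0.134, -8.11, 5.66, -0.07, 1], [0.0, 0.0, -0.179, -10.81, 7.54, -0.1, 1], [0.0, 0.0, -0.223, -13.51, 9.43, -0.12, 1], [0.0, 0.0, -0.268, -16.21, 11.32, -0.15, 1], [0.0, 0.0, -0.312, -18.92, 13.2, -0.17, 1], [0.0, 0.0, -0.357, -21.62, 15.09, -0.2, 1]]
```

```bash
python3 - <<'E'
from plan import *
s=sense()
g=C+B@np.array([-.062,.014]); w=[.49,-.11,.20,158]
plan(lin([*s["tcp_pos"],yaw_now(s)],w,8)+lin(w,[*g,.20,176.7],8),1)
E
```

```text
[[-0.009, 0.003, -0.048, -1.11, 3.22, -0.05, 1], [-0.009, 0.003, -0.097, -2.21, 6.43, -0.1, 1], [-0.009, 0.003, -0.145, -3.32, 9.65, -0.16, 1], [-0.009, 0.002, -0.194, -4.42, 12.87, -0.21, 1], [-0.009, 0.002, -0.242, -5.53, 16.08, -0.26, 1], [-0.009, 0.002, -0.291, -6.64, 19.3, -0.31, 1], [-0.009, 0.002, -0.339, -7.74, 22.51, -0.36, 1], [-0.009, 0.002, -0.388, -8.85, 25.73, -0.42, 1]]
[[0.0, 0.0, -0.041, -3.28, 1.06, 0.0, 1], [0.0, 0.0, -0.082, -6.56, 2.13, 0.0, 1], [0.0, 0.0, -0.122, -9.84, 3.19, 0.0, 1], [0.0, 0.0, -0.163, -13.11, 4.25, 0.0, 1], [0.0, 0.0, -0.204, -16.39, 5.31, 0.0, 1], [0.0, 0.0, -0.245, -19.67, 6.38, 0.0, 1], [0.0, 0.0, -0.286, -22.95, 7.44, 0.0, 1], [0.0, 0.0, -0.326, -26.23, 8.5, 0.0, 1]]
```

>>> {"op": "arm_command", "data": {
  "deltas": [
    [0, 0, -0.048, -0.6, 1.8, 0, 1],
    [0, 0, -0.097, -1.9, 5.5, -0.1, 1],
    [0, 0, -0.145, -3.3, 9.6, -0.15, 1],
    [0, 0, -0.194, -4.4, 12.9, -0.2, 1],
    [0, 0, -0.242, -5.5, 16.1, -0.25, 1],
    [0, 0, -0.291, -6.6, 19.3, -0.3, 1],
    [0, 0, -0.339, -7.7, 22.5, -0.35, 1],
    [0, 0, -0.388, -8.8, 25.7, -0.4, 1]
  ]
}}

```text
time_s: 14.27
tcp_pos: [0.4856, -0.1082, 0.1947]
ee_rot: [[-0.373, -0.928, -0.004], [-0.928, 0.373, 0.001], [0.001, 0.004, -1.0]]
wrist_force: [1.0, 1.4, -3.5]
gripper_width: 0.6
gripper_force: 30.0
```

>>> {"op": "arm_command", "data": {
  "deltas": [
    [0, 0, -0.041, -3.3, 1.05, 0, 1],
    [0, 0, -0.082, -6.6, 2.1, 0, 1],
    [0, 0, -0.122, -9.9, 3.2, 0, 1],
    [0, 0, -0.163, -13.3, 4.3, 0, 1],
    [0, 0, -0.204, -17.0, 5.5, 0, 1],
    [0, 0, -0.245, -21.0, 6.8, 0, 1],
    [0, 0, -0.286, -24.5, 7.9, 0, 1],
    [0, 0, -0.326, -26.2, 8.5, 0, 1]
  ]
}}

```text
time_s: 14.93
tcp_pos: [0.5067, 0.1687, 0.1948]
ee_rot: [[-0.053, -0.999, -0.002], [-0.999, 0.053, -0.0], [0.0, 0.002, -1.0]]
wrist_force: [0.4, -0.8, -3.6]
gripper_width: 0.597
gripper_force: 30.0
```

>>> {"op": "arm_command", "data": {
  "deltas": [
    [0, 0, 0, 0, 0, 1, 1],
    [0, 0, 0, 0, 0, 3, 1],
    [0, 0, 0, 0, 0, 3.5, 1],
    [0, 0, 0, 0, 0, 3.5, 1],
    [0, 0, 0, 0, 0, 3.5, 1]
  ]
}}

```text
time_s: 15.35
tcp_pos: [0.507, 0.1642, 0.1611]
ee_rot: [[-0.059, -0.998, -0.002], [-0.998, 0.059, -0.002], [0.002, 0.002, -1.0]]
wrist_force: [-0.6, 0.2, -2.0]
gripper_width: 0.592
gripper_force: 30.0
```

```bash
python3 - <<'E'
from plan import *
s=sense(); print(s["tcp_pos"],yaw_now(s),s["gripper_width"]*87,s["gripper_force"],s["wrist_force"],s["ee_rot"])
print("base frame",B.T@(s["tcp_pos"][:2]-C))
f=lambda im,x0,y0,w,h,W,H:cv2.resize(im[y0:y0+h,x0:x0+w],(W,H),interpolation=cv2.INTER_CUBIC)
q=cam("top")[0]; p=cam("side")[0]; cv2.imwrite("pics/m7.png",np.hstack([f(q,180,130,100,125,400,500),f(p,180,210,100,125,400,500)]))
E
```

```text
[0.5069807  0.16418269 0.16113956] 176.62298123766047 51.50637345261551 29.961598464287817 [-0.6245456   0.24052367 -2.01294935] [[-0.05890298 -0.99826196 -0.00186988]
 [-0.99826236  0.05890588 -0.00153801]
 [ 0.00164548  0.00177604 -0.99999707]]
base frame [-0.0643743  0.0129986]
```

View pics/m7.png

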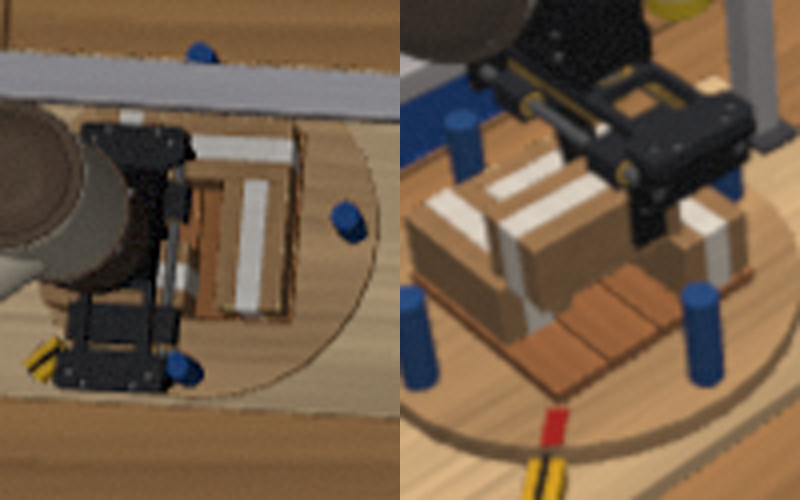

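```bash
python3 - <<'E'
from plan import *
S=np.load("side.npz");T=np.load("top.npz")
def w(u,sc,o,z,c): return at_z((np.atleast_2d(u)+.5)/sc-.5+np.array(o),z,c["K"],c["R"],c["t"])[:,:2]
P=w([(131,249),(88,214)],4,(180,210),.176,S); print("held top corners base",((P-C)@B).round(4).tolist())
P=w([(131,308)],4,(180,210),.128,S); print("held bottom corner",((P-C)@B).round(4).tolist())
P=w([(113,293),(8,221)],4,(180,210),.0,S)
P=w([(115,341)],4,(180,210),.054,S); print("carton3 bottom (-26,26or78)",((P-C)@B).round(4).tolist())
# carton1: top view tops z .102
P=w([(222,310),(288,318),(298,178),(302,125),(193,135)],4,(180,130),.102,T);print("top: c1 corners (-78,-26),(-78,-78)..",((P-C)@B).round(4).tolist())
P=w([(245,312),(255,180)],4,(180,130),.102,T);v=P[1]-P[0];print("c1 dir",np.degrees(np.arctan2(*v[::-1])))
P=w([(342,199),(248,271)],4,(180,210),.102,S);print(((P-C)@B).round(4).tolist())
E
```

```text
held top corners base [[-0.0836, 0.0872], [-0.0403, 0.0864]]
held bottom corner [[-0.0769, 0.0891]]
carton3 bottom (-26,26or78) [[-0.0224, 0.0725]]
top: c1 corners (-78,-26),(-78,-78).. [[-0.0787, -0.0316], [-0.0823, -0.0838], [0.0309, -0.0826], [0.0746, -0.0824], [0.0614, 0.004]]
c1 dir -2.6735892069622857
[[-0.0644, -0.0824], [-0.0757, 0.0042]]
```

>>> {"op": "arm_command", "data": {
  "deltas": [
    [0, 0, 0, 0, -0.4, 1.5, 1],
    [0, 0, 0, 0, -0.4, 3.5, 1],
    [0, 0, 0, 0, -0.4, 5.2, 1],
    [0, 0, 0, 0, -0.4, 6.4, 1],
    [0, 0, 0, 0, -0.4, 6.8, 1],
    [0, 0, 0, 0, -0.4, 7.0, 1],
    [0, 0, 0, 0, -0.4, 7.0, 1],
    [0, 0, 0, 0, -0.4, 7.0, 1]
  ]
}}

```text
time_s: 16.12
tcp_pos: [0.5122, 0.1653, 0.0932]
ee_rot: [[-0.058, -0.998, 0.002], [-0.998, 0.058, 0.001], [-0.001, -0.002, -1.0]]
wrist_force: [-0.5, -0.5, -2.8]
gripper_width: 0.59
gripper_force: 30.0
```

```bash
python3 - <<'E'
from plan import *
s=sense(); print(s["tcp_pos"],yaw_now(s),s["gripper_width"]*87,s["wrist_force"])
print("base frame",B.T@(s["tcp_pos"][:2]-C),s["moment"])
E
```

```text
[0.51219765 0.16528667 0.09320931] 176.68447575271873 51.34979116955804 [-0.49116995 -0.4705014  -2.83292109]
base frame [-0.05922954  0.01440106] [-0.03704081  0.03172928  0.04835503]
```

>>> {"op": "arm_command", "data": {
  "deltas": [
    [0, 0, 0, 0, 0, 0.2, 1],
    [0, 0, 0, 0, -0.2, 0.35, 1],
    [0, 0, 0, 0.2, -0.4, 0.4, 1],
    [0, 0, 0, 0.4, -0.5, 0.4, 1],
    [0, 0, 0, 0.6, -0.5, 0.4, 1],
    [0, 0, 0, 0.7, -0.5, 0.4, 1],
    [0, 0, 0, 0.7, -0.5, 0.4, 1],
    [0, 0, 0, 0.7, -0.5, 0.4, 1]
  ]
}}

```text
time_s: 16.78
tcp_pos: [0.516, 0.1575, 0.0881]
ee_rot: [[-0.058, -0.998, 0.0], [-0.998, 0.058, 0.0], [-0.0, -0.0, -1.0]]
wrist_force: [-0.8, -0.7, -3.4]
gripper_width: 0.596
gripper_force: 30.0
```

>>> {"op": "arm_command", "data": {
  "deltas": [
    [0, 0, 0, 0.05, 0, 0, 1],
    [0, 0, 0, 0.05, 0, 0, 1]
  ]
}}

```text
time_s: 16.95
tcp_pos: [0.5159, 0.1571, 0.0881]
ee_rot: [[-0.058, -0.998, -0.0], [-0.998, 0.058, -0.0], [0.0, 0.0, -1.0]]
wrist_force: [-0.3, -0.6, -3.7]
gripper_width: 0.596
gripper_force: 30.0
```

>>> {"op": "arm_command", "data": {
  "deltas": [
    [0, 0, 0, 0.05, 0, 0, 1],
    [0, 0, 0, 0.05, 0, 0, 1]
  ]
}}

```text
time_s: 17.12
tcp_pos: [0.5159, 0.1567, 0.0881]
ee_rot: [[-0.058, -0.998, -0.0], [-0.998, 0.058, 0.0], [-0.0, 0.0, -1.0]]
wrist_force: [0.2, 0.5, -2.9]
gripper_width: 0.597
gripper_force: 30.0
```

>>> {"op": "arm_command", "data": {
  "deltas": [
    [0, 0, 0, 0.05, 0, 0, 1],
    [0, 0, 0, 0.05, 0, 0, 1]
  ]
}}

```text
time_s: 17.28
tcp_pos: [0.5159, 0.1562, 0.0881]
ee_rot: [[-0.058, -0.998, 0.0], [-0.998, 0.058, 0.0], [-0.0, -0.0, -1.0]]
wrist_force: [0.6, 0.5, -4.1]
gripper_width: 0.592
gripper_force: 30.0
```

>>> {"op": "arm_command", "data": {
  "deltas": [
    [0, 0, 0, 0.05, 0, 0, 1],
    [0, 0, 0, 0.05, 0, 0, 1]
  ]
}}

```text
time_s: 17.45
tcp_pos: [0.5159, 0.1561, 0.0881]
ee_rot: [[-0.058, -0.998, 0.0], [-0.998, 0.058, 0.001], [-0.001, -0.0, -1.0]]
wrist_force: [-1.0, 2.2, -4.0]
gripper_width: 0.593
gripper_force: 30.0
```

>>> {"op": "arm_command", "data": {
  "deltas": [
    [0, 0, 0, 0.05, 0, 0, 1],
    [0, 0, 0, 0.05, 0, 0, 1]
  ]
}}

```text
time_s: 17.62
tcp_pos: [0.5159, 0.1561, 0.0881]
ee_rot: [[-0.058, -0.998, 0.001], [-0.998, 0.058, 0.001], [-0.001, -0.001, -1.0]]
wrist_force: [-1.0, 4.8, -4.0]
gripper_width: 0.595
gripper_force: 30.0
```

>>> {"op": "arm_command", "data": {
  "deltas": [
    [0, 0, 0, 0.05, 0, 0, 1],
    [0, 0, 0, 0.05, 0, 0, 1]
  ]
}}

```text
time_s: 17.78
tcp_pos: [0.5159, 0.1561, 0.0881]
ee_rot: [[-0.058, -0.998, 0.001], [-0.998, 0.058, 0.002], [-0.002, -0.001, -1.0]]
wrist_force: [-1.8, 6.3, -3.1]
gripper_width: 0.593
gripper_force: 30.0
```

>>> {"op": "arm_command", "data": {
  "deltas": [
    [0, 0, 0, -0.1, -0.1, 0, 1],
    [0, 0, 0, -0.1, -0.15, 0, 1],
    [0, 0, 0, -0.1, -0.15, 0, 1]
  ]
}}

```text
time_s: 18.03
tcp_pos: [0.5174, 0.156, 0.088]
ee_rot: [[-0.058, -0.998, 0.0], [-0.998, 0.058, 0.001], [-0.001, -0.0, -1.0]]
wrist_force: [-1.6, 4.1, -3.5]
gripper_width: 0.598
gripper_force: 30.0
```

>>> {"op": "arm_command", "data": {
  "deltas": [
    [0, 0, 0, 0, -0.05, 0, 1],
    [0, 0, 0, 0, -0.05, 0, 1]
  ]
}}

```text
time_s: 18.2
tcp_pos: [0.5177, 0.156, 0.088]
ee_rot: [[-0.058, -0.998, -0.0], [-0.998, 0.058, 0.001], [-0.001, 0.0, -1.0]]
wrist_force: [-3.0, 5.2, -2.8]
gripper_width: 0.594
gripper_force: 30.0
```

>>> {"op": "arm_command", "data": {
  "deltas": [
    [0, 0, 0, 0, -0.05, 0, 1],
    [0, 0, 0, 0, -0.05, 0, 1]
  ]
}}

```text
time_s: 18.37
tcp_pos: [0.5182, 0.156, 0.088]
ee_rot: [[-0.058, -0.998, -0.0], [-0.998, 0.058, 0.001], [-0.001, 0.0, -1.0]]
wrist_force: [-3.0, 4.9, -3.7]
gripper_width: 0.594
gripper_force: 30.0
```

>>> {"op": "arm_command", "data": {
  "deltas": [
    [0, 0, 0, 0, -0.05, 0, 1],
    [0, 0, 0, 0, -0.05, 0, 1]
  ]
}}

```text
time_s: 18.53
tcp_pos: [0.5185, 0.156, 0.0879]
ee_rot: [[-0.058, -0.998, -0.001], [-0.998, 0.058, 0.001], [-0.001, 0.001, -1.0]]
wrist_force: [-3.3, 5.3, -2.8]
gripper_width: 0.594
gripper_force: 29.9
```

>>> {"op": "arm_command", "data": {
  "deltas": [
    [0, 0, 0, -0.03, -0.05, 0, 1],
    [0, 0, 0, -0.03, -0.05, 0, 1]
  ]
}}

```text
time_s: 18.7
tcp_pos: [0.5185, 0.156, 0.0879]
ee_rot: [[-0.058, -0.998, -0.002], [-0.998, 0.058, -0.0], [0.0, 0.002, -1.0]]
wrist_force: [-4.1, 4.9, -2.0]
gripper_width: 0.596
gripper_force: 29.9
```

>>> {"op": "arm_command", "data": {
  "deltas": [
    [0, 0, 0, 0, -0.05, 0, 1],
    [0, 0, 0, 0, -0.05, 0, 1]
  ]
}}

```text
time_s: 18.87
tcp_pos: [0.5186, 0.1559, 0.0879]
ee_rot: [[-0.057, -0.998, -0.002], [-0.998, 0.057, -0.0], [0.0, 0.002, -1.0]]
wrist_force: [-5.5, 5.0, -1.1]
gripper_width: 0.598
gripper_force: 29.9
```

>>> {"op": "arm_command", "data": {
  "deltas": [
    [0, 0, 0, 0, -0.05, 0, 1],
    [0, 0, 0, 0, -0.05, 0, 1]
  ]
}}

```text
time_s: 19.03
tcp_pos: [0.5187, 0.1559, 0.0879]
ee_rot: [[-0.057, -0.998, -0.003], [-0.998, 0.057, -0.0], [0.001, 0.003, -1.0]]
wrist_force: [-8.0, 5.5, 0.8]
gripper_width: 0.596
gripper_force: 29.9
```

>>> {"op": "arm_command", "data": {
  "deltas": [
    [0, 0, 0, 0, 0.03, 0.05, 1],
    [0, 0, 0, 0, 0.03, 0.05, 1]
  ]
}}

```text
time_s: 19.2
tcp_pos: [0.5188, 0.1559, 0.0878]
ee_rot: [[-0.056, -0.998, -0.002], [-0.998, 0.056, -0.0], [0.001, 0.002, -1.0]]
wrist_force: [-6.2, 4.7, 0.8]
gripper_width: 0.597
gripper_force: 29.9
```

>>> {"op": "arm_command", "data": {
  "deltas": [
    [0, 0, 0, 0, 0, 0.05, 1],
    [0, 0, 0, 0, 0, 0.05, 1]
  ]
}}

```text
time_s: 19.37
tcp_pos: [0.5188, 0.1558, 0.0875]
ee_rot: [[-0.056, -0.998, -0.002], [-0.998, 0.056, -0.001], [0.001, 0.002, -1.0]]
wrist_force: [-6.3, 4.7, 2.6]
gripper_width: 0.592
gripper_force: 29.9
```

>>> {"op": "arm_command", "data": {
  "deltas": [
    [0, 0, 0, 0, 0, 0.05, 1],
    [0, 0, 0, 0, 0, 0.05, 1]
  ]
}}

```text
time_s: 19.53
tcp_pos: [0.5189, 0.1558, 0.0871]
ee_rot: [[-0.055, -0.998, -0.002], [-0.998, 0.055, -0.001], [0.001, 0.002, -1.0]]
wrist_force: [-7.1, 4.9, 2.6]
gripper_width: 0.597
gripper_force: 29.9
```

>>> {"op": "arm_command", "data": {
  "deltas": [
    [0, 0, 0, -0.02, 0.04, 0.05, 1],
    [0, 0, 0, -0.02, 0.04, 0.05, 1]
  ]
}}

```text
time_s: 19.7
tcp_pos: [0.5188, 0.1559, 0.087]
ee_rot: [[-0.055, -0.998, -0.001], [-0.998, 0.055, -0.001], [0.001, 0.001, -1.0]]
wrist_force: [-6.7, 3.0, 3.2]
gripper_width: 0.598
gripper_force: 29.9
```

>>> {"op": "arm_command", "data": {
  "deltas": [
    [0, 0, 0, 0, 0, 0.05, 1],
    [0, 0, 0, 0, 0, 0.05, 1]
  ]
}}

```text
time_s: 19.87
tcp_pos: [0.5189, 0.1559, 0.087]
ee_rot: [[-0.055, -0.998, -0.001], [-0.998, 0.055, -0.001], [0.001, 0.001, -1.0]]
wrist_force: [-7.5, 4.2, 6.8]
gripper_width: 0.595
gripper_force: 29.9
```

>>> {"op": "arm_command", "data": {
  "deltas": [
    [0, 0, 0, 0, 0, 0.05, 1],
    [0, 0, 0, 0, 0, 0.05, 1]
  ]
}}

```text
time_s: 20.03
tcp_pos: [0.5189, 0.1559, 0.087]
ee_rot: [[-0.055, -0.998, -0.001], [-0.998, 0.055, -0.001], [0.001, 0.001, -1.0]]
wrist_force: [-8.9, 4.3, 9.0]
gripper_width: 0.59
gripper_force: 29.9
```

>>> {"op": "arm_command", "data": {
  "deltas": [
    [0, 0, 0, 0, 0.05, -0.1, 1],
    [0, 0, 0, 0, 0.05, -0.1, 0],
    [0, 0, 0, 0, 0.05, -0.1, -0.4],
    [0, 0, 0, 0, 0.05, -0.1, -0.4],
    [0, 0, 0, 0, 0.05, -0.1, -0.45],
    [0, 0, 0, 0, 0.05, -0.1, -0.45],
    [0, 0, 0, 0, 0.05, -0.1, -0.45],
    [0, 0, 0, 0, 0.05, -0.1, -0.45]
  ]
}}

```text
time_s: 20.7
tcp_pos: [0.5194, 0.1558, 0.086]
ee_rot: [[-0.058, -0.998, 0.0], [-0.998, 0.058, -0.0], [0.0, -0.0, -1.0]]
wrist_force: [0.5, -0.9, -0.8]
gripper_width: 0.721
gripper_force: 0.0
```

>>> {"op": "arm_command", "data": {
  "deltas": [
    [0, 0, 0, 0, 0, -0.5, -0.45],
    [0, 0, 0, 0, 0, -2, -0.45],
    [0, 0, 0, 0, 0, -4, -0.45],
    [0, 0, 0, 0, 0, -7, -0.45],
    [0, 0, 0, 0, 0, -10, -0.45]
  ]
}}

```text
time_s: 21.12
tcp_pos: [0.5187, 0.1556, 0.1869]
ee_rot: [[-0.058, -0.998, -0.002], [-0.998, 0.058, -0.001], [0.001, 0.001, -1.0]]
wrist_force: [0.4, 0.4, -0.7]
gripper_width: 0.725
gripper_force: 0.0
```

>>> {"op": "arm_command", "data": {
  "deltas": [
    [0, 0, 0, 3, 0, 0, -0.45],
    [0, 0, 0, 7, 0, 0, -0.45],
    [0, 0, 0, 11, 0, 0, -0.45],
    [0, 0, 0, 15, 0, 0, -0.45],
    [0, 0, 0, 19, 0, 0, -0.45],
    [0, 0, 0, 23, 0, 0, -0.45],
    [0, 0, 0, 26, 0, 0, -0.45],
    [0, 0, 0, 26, 0, 0, -0.45]
  ]
}}

```text
time_s: 21.78
tcp_pos: [0.5032, -0.1077, 0.1864]
ee_rot: [[-0.063, -0.998, -0.0], [-0.998, 0.063, -0.001], [0.001, 0.0, -1.0]]
wrist_force: [0.7, 0.1, -0.0]
gripper_width: 0.726
gripper_force: 0.0
```

```bash
python3 - <<'E'
from plan import *
s=sense(); print(s["tcp_pos"],s["time_s"])
f=lambda im,x0,y0,w,h,W,H:cv2.resize(im[y0:y0+h,x0:x0+w],(W,H),interpolation=cv2.INTER_CUBIC)
q=cam("top")[0]; p=cam("side")[0]; cv2.imwrite("pics/t8.png",q);cv2.imwrite("pics/s8.png",p)
cv2.imwrite("pics/m8.png",np.hstack([f(q,180,145,80,100,400,500),f(p,180,230,80,100,400,500)]))
E
```

```text
[ 0.50324287 -0.1077399   0.18637238] 21.7833
```

View pics/m8.png

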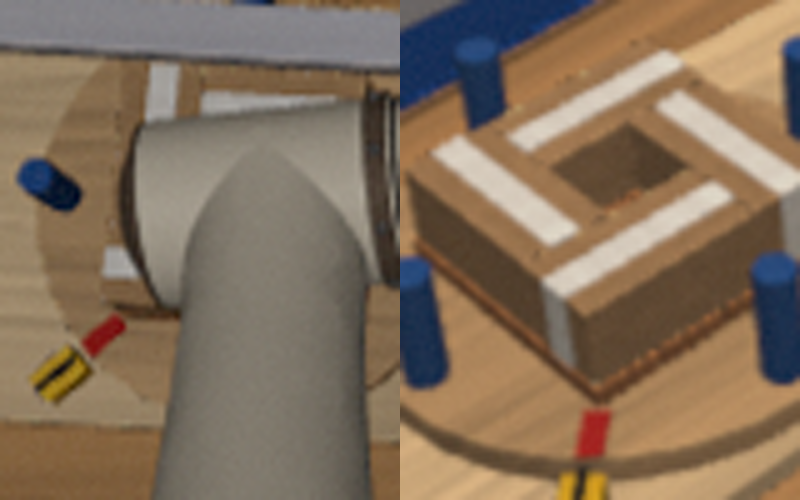

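The picture shows the ring of four closed with no visible gaps, the left faces flush and the red mark in line with the index at about (590,460). I'll check the angle by number and hand in.

```bash
python3 - <<'E'
from plan import *
S=np.load("side.npz");T=np.load("top.npz")
def a(im,c,lohi):
    hsv=cv2.cvtColor(im,cv2.COLOR_BGR2HSV); r=[]
    for (lo,hi) in lohi:
        m=cv2.inRange(hsv,lo,hi); k=np.zeros_like(m); ctr=proj([.47,.257,.042],c["K"],c["R"],c["t"])[0]; cv2.circle(k,tuple(int(v) for v in ctr),14,255,-1)
        y,x=np.nonzero(m&k); P=at_z([x.mean(),y.mean()],.042,c["K"],c["R"],c["t"])[0][:2]-C; r.append((len(x),np.hypot(*P).round(4),np.degrees(np.arctan2(P[1],P[0])).round(2)))
    return r
lh=[((0,150,80),(6,255,255)),((20,120,80),(35,255,255))]
for f,c in(("s4",S),("s8",S),("t4",T),("t8",T)): print(f,a(cv2.imread(f"pics/{f}.png"),c,lh))
E
```

```text
s4 [(50, np.float64(0.1288), np.float64(130.52)), (90, np.float64(0.1725), np.float64(131.22))]
s8 [(52, np.float64(0.1289), np.float64(130.48)), (89, np.float64(0.1719), np.float64(131.24))]
t4 [(35, np.float64(0.1302), np.float64(131.24)), (65, np.float64(0.1677), np.float64(131.92))]
t8 [(32, np.float64(0.1305), np.float64(131.37)), (61, np.float64(0.1681), np.float64(131.81))]
```

```bash
python3 -c "
from station import finish_job; print(finish_job())"
```

```text
the job is handed in; nothing more can be done
None
```

I handed the job in, with no verdict returned: the red mark is about 0.6° (0.01 rad) off the index, the carton lies on the slab snug against both neighbours with no visible gaps, and the arm never touched the jar or offcut.

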